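# Close the mailing boxes, rack them and lock the rack

## Task

Get the small mailing boxes ready for collection: slide the rack's locking bar fully open, press every white box lid down until it is fully home, and slide each box lengthwise under the rack's clear roof, one to a bay, all the way in to the back wall. Then slide the locking bar fully back across the bays, and last of all press the steel lock plunger beside it right down. There are two or three boxes, and any bay will do; leave the other things on the counter where they are.

Things in the scene. Friction and masses are not known exactly. Their poses are not given: they have to be found in the camera images.
- rack: low white parcel rack fixed to the counter, 105 x 240 x 54 mm. Origin: on the counter, mid-rack; its x points from the open front to the back wall, its y along the row of three bays (64 mm wide, centres at y = -76, 0, +76 mm). No floor: boxes slide on the counter. Dividers 12 mm thick, 50 mm high, run from x = -50 mm to the back wall's face at x = +47 mm
- bay1 (a point): point on the counter in the bay at rack y = +76 mm, where the centre of a fully inserted box lies (rack x = +1 mm; the box's front face is then at x = -45 mm)
- bay2 (a point): the same for the middle bay, rack y = 0. The rack's clear roof, underside 50 mm and top 54 mm above the counter, covers rack x = -20 to +55 mm: a box with a proud lid will not go under it; the front 30 mm of each bay is open above
- bay3 (a point): the same for the bay at rack y = -76 mm, next to the lock
- bar (a joint): position (m) of the aluminium locking bar on the roof, sliding along rack +y: 0 = locked, its three hanging tabs (10 mm wide, rack x = -58 to -53 mm, 20 to 61 mm above the counter, on arms 56 to 61 mm up) stand mid-mouth in the bays; 0.038 = fully open, tabs in front of the dividers. Friction about 2 N; stays where left
- bar_knob (a point): centre of the top of the bar's black square knob, 16 x 16 mm and 30 mm tall, top 93 mm above the counter; the bar's top under it is at 63 mm. At rack x = +20 mm, rack y = the bar's joint value
- lock (a joint): how far the lock plunger has been pressed down (m): 0 = up, 0.010 = fully down. It binds with about 5 N and stays where it is left; a press of 8 to 20 N drives it home
- lock_cap (a point): centre of the flat top of the lock plunger, an upright steel pin 16 mm in diameter in a dark housing (28 x 22 mm, top 70 mm above the counter) on the roof at rack x = +20, y = -106 mm; top 82 mm above the counter when up, 72 mm when fully down
- box1: a small rigid cardboard mailing box, 92 x 54 mm over its lid (long side along its own x), with a paper-white push-on lid; 44 mm tall with the lid fully home, up to 58 mm with the lid proud. About 0.23 kg. Origin: centre of the underside. The lid is captive: it only slides up and down. May be absent
- box2: a small rigid cardboard mailing box, 92 x 54 mm over its lid (long side along its own x), with a paper-white push-on lid; 44 mm tall with the lid fully home, up to 58 mm with the lid proud. About 0.23 kg. Origin: centre of the underside. The lid is captive: it only slides up and down. May be absent
- box3: a small rigid cardboard mailing box, 92 x 54 mm over its lid (long side along its own x), with a paper-white push-on lid; 44 mm tall with the lid fully home, up to 58 mm with the lid proud. About 0.23 kg. Origin: centre of the underside. The lid is captive: it only slides up and down. May be absent
- box1_lid (a joint): how far the white lid of box1 has been pressed down (m): 0 = 14 mm proud (top 58 mm above the box's underside), 0.014 = fully home (top at 44 mm). Skirt 18 mm high. A tight push fit: it binds with about 7 N and stays where left, so a straight press of 10 to 20 N on its middle drives it home, and the box can be lifted by its lid
- box2_lid (a joint): how far the white lid of box2 has been pressed down (m): 0 = 14 mm proud (top 58 mm above the box's underside), 0.014 = fully home (top at 44 mm). Skirt 18 mm high. A tight push fit: it binds with about 7 N and stays where left, so a straight press of 10 to 20 N on its middle drives it home, and the box can be lifted by its lid
- box3_lid (a joint): how far the white lid of box3 has been pressed down (m): 0 = 14 mm proud (top 58 mm above the box's underside), 0.014 = fully home (top at 44 mm). Skirt 18 mm high. A tight push fit: it binds with about 7 N and stays where left, so a straight press of 10 to 20 N on its middle drives it home, and the box can be lifted by its lid
- stamp: bystander: wooden hand stamp, upright, 34 mm in diameter, 66 mm tall; origin: centre of the underside
- inkpad: bystander: round dark steel ink tin, 52 mm in diameter, 18 mm high; origin: centre of the underside
- stapler: bystander: desk stapler, 130 x 34 x 48 mm, long along its x; origin: centre of the underside
- tape: bystander: heavy tape dispenser, 150 x 60 x 86 mm, long along its x; origin: centre of the underside
There are look-alikes about, which are no part of the job. Leave any blue or turquoise look-alike of the box3 alone. Leave any red look-alike of the box2 alone.

How it is judged (in metres and radians):
On the way, in this order (a step that is already met when the one before it is completed fails the run):
1. the locking bar is slid open (within 6 mm of the end) (value of joint bar above 0.032 m), for 0.2 s.
2. every box has its lid home and is all the way into a bay (within 8 mm of the back wall), the lock plunger still up (value of joint each of box1_lid, box2_lid, box3_lid above 0.0115 m and x of box1 in the frame of rack between -0.007 and 0.02 m and y of box1 in the frame of rack between -0.11 and 0.11 m and z of each of box1, box2, box3 in the frame of rack below 0.01 m and x of box2 in the frame of rack between -0.007 and 0.02 m and y of box2 in the frame of rack between -0.11 and 0.11 m and x of box3 in the frame of rack between -0.007 and 0.02 m and y of box3 in the frame of rack between -0.11 and 0.11 m and value of joint lock below 0.005 m), for 0.2 s.
3. the locking bar is slid back across the bays, the lock plunger still up (value of joint bar below 0.006 m and value of joint lock below 0.005 m), for 0.2 s.
4. the lock plunger is pressed right down (value of joint lock above 0.008 m), for 0.2 s.
At the end, for the whole second after the job is handed in: every box present has its lid within 2.5 mm of fully home and lies on the counter in a bay within 11 mm of the back wall (that is, behind the tabs of the locked bar), at rest; the locking bar is within 6 mm of locked and the lock plunger within 2 mm of fully down (value of joint each of box1_lid, box2_lid, box3_lid above 0.0115 m and x of box1 in the frame of rack between -0.01 and 0.02 m and y of box1 in the frame of rack between -0.11 and 0.11 m and z of each of box1, box2, box3 in the frame of rack below 0.01 m and x of box2 in the frame of rack between -0.01 and 0.02 m and y of box2 in the frame of rack between -0.11 and 0.11 m and x of box3 in the frame of rack between -0.01 and 0.02 m and y of box3 in the frame of rack between -0.11 and 0.11 m and value of joint bar below 0.006 m and value of joint lock above 0.008 m and linear speed of each of box1, box2, box3 below 0.02 m/s); the robot touches nothing.
It fails at once if a bystander (stamp, ink tin, stapler or tape dispenser) is moved more than 6 cm (distance of any of stamp, inkpad, stapler, tape from where it was at the start of the episode above 0.06 m).
Of box1, box2, box3 only 2 to 3 are there at a start; the rules pass over those that are not, and their reading is None.
At some moment in a run one of box1, box2, box3 may be knocked a few centimetres aside while the robot is not near it.
Once in a run the grip may slacken for a moment while it holds something.
It also fails if it takes over 210 s, if anything falls off the work surface, if the arm or the gripper's body presses on something with over 40 N, if the wrist force passes 120 N, or if a joint passes its speed limit or range.

## Robot

A 7-joint arm with a two-finger parallel gripper is mounted at the origin on the work surface. World frame = base frame: x ahead of the robot, y to its left, z up, the work surface at z = 0. Lengths are in m, angles in degrees, forces in N, time in s.
With the tool pointing down it reaches from about 0.425 to 0.925 m from the base axis. Payload 6.8 kg.
Tool frame: the origin (TCP) lies midway between the tips of the shut fingers; the grasp point (between the pads) lies 19 mm behind it (ctrl.pinch_z is the distance from the TCP to the grasp point, in m); z points along the fingers, y is the line along which they close (so a half turn about z gives the same grasp; the last joint's range is limited). The gripper opens to 85 mm and grips with 20 to 120 N. Pads are 22 mm wide; open, the fingers measure 114 mm over their backs; the gripper's body (76 mm by 85 mm) begins 54 mm behind the grasp point. The pads swing forward as they close: fully open they stand 13 mm farther back than shut.
Start: joints at [-82.111, 27.33, 1.283, 89.118, -0.659, 63.558, -4.761], TCP at [0.164, 0.655, 0.231] pointing down, gripper open.
Joint ranges: [-169.35, 169.35], [-19.33, 120.38], [-80.79, 83.38], [13.8, 139.57], [-78.32, 258.32], [9.67, 109.79], [-169.56, 169.56]. Speed limits (degrees/s): [136.94, 136.94, 180, 180, 180, 180, 180].

## Interface

Orientations are given as [roll, pitch, yaw] about the fixed x, y, z axes, in that order (R = Rz(yaw) Ry(pitch) Rx(roll)).
In Python, from rig import ctrl gives the robot as it stands.
- The arm moves only by the tool drive_tool, never from a script. Its arguments are lists of equal length, an entry for each row: "angular": the turn, a rotation vector about the tool's x, y, z in degrees, a list of three; "dp": the shift along the tool's x, y, z in m, a list of three; "grip": the opening, from 0 (shut) to 1 (fully open). In form: {"angular": [[rx, ry, rz], ...], "dp": [[x, y, z], ...], "grip": [grip, ...]}. A call has exactly 5 rows; each row shifts and turns the commanded pose from where the row before left it, along the tool's axes as they then stand; what a row does not reach is not made up. A row lasts 1/12 s, in which the tool goes at most 41.7 mm and 7.16 degrees, less where a joint would pass 70% of its speed; a pose out of reach is approached as far as the arm can. A call with a gripper value outside its range is refused whole. The fingers move at their own pace and stop on an object; "grip_force" is the grip in N (left out, the last holds). Time passes only in rows, so rows that do not move let the fingers close, or fill a call up. It gives the time, the measured TCP pose, the force, the opening and the grip force at its end, in the units of the state.
- ctrl.get_state(): the state, without advancing time (a new reading comes with each control period).
- ctrl.snapshot(name): name is "scene" or "top" or "wrist"; returns a dict with "img" (420x560x3 uint8, red, green, blue), "K" (3x3 intrinsics, pixels), "k1" (the pictures are not rectified: a ray, as slopes to the right and down, at radius r is drawn at 1 + k1 r^2 times it, then the intrinsics apply), "pose" (4x4, takes a point from camera to world coordinates); the wrist camera has in their place "mount" (4x4, takes a point from camera to tool coordinates, whose origin is the TCP and whose axes are the flange's). Camera axes: x right, y up, looking along -z (the intrinsics and any distortion apply to the point x, -y, -z); pixel columns grow to the right and rows downward; lengths in m; the calibration is good to about 2 mm. A picture is of the moment at which its call begins: read the wrist's pose just before it. There is no depth.
- ctrl.finish_job(): hands the job in; it is judged then, once.
The state is a dict: "t": time; "qpos": joint angles; "joint_vel": joint speeds; "joint_torque": joint torques, N m; "eef_pos": TCP position; "tcp_rot": TCP orientation; "wrist_force": force on the tool from outside, world axes, zero at the start; "torque": the same for the moment, N m; "grip_width": finger opening in m; "finger_force": force on a finger pad.
Only numpy, scipy, OpenCV 4.12 (cv2) and the standard library are available. Lean on these libraries where they do the work, as an engineer would, in place of code of your own. Each camera call takes 0.05 s, during which the arm holds its last target. There are 200 camera calls.

## Working session

There is one attempt and no reset: what is moved stays moved. The work goes in short steps, Python scripts to look and compute and a tool call to move; the robot and the scene stay as the last step left them, time stands still between calls to the robot, and variables do not carry over. Pictures are saved under pics/ and viewed, at most 14 in all, crops included, and the job is handed in when it is done.

Besides the shell and the picture viewer there is one more tool, called after "Request:" in YAML: its name, and indented under it one key for each argument. drive_tool: Moves the arm, as the interface text tells. Its arguments: {"type":"object","properties":{"angular":{"type":"array","items":{"type":"array","items":{"type":"number"}}},"dp":{"type":"array","items":{"type":"array","items":{"type":"number"}}},"grip":{"type":"array","items":{"type":"number"}},"grip_force":{"type":"number"}},"required":["angular","dp","grip"]}

```bash
mkdir -p pics; ls
cat > h.py <<'E'
import numpy as np, cv2
from rig import ctrl
from scipy.spatial.transform import Rotation as R
def snap(name,fn):
    s=ctrl.get_state(); d=ctrl.snapshot(name)
    cv2.imwrite('pics/'+fn+'.png',cv2.cvtColor(d['img'],cv2.COLOR_RGB2BGR))
    if 'pose' in d: P=np.array(d['pose'])
    else:
        T=np.eye(4);T[:3,:3]=R.from_euler('xyz',s['tcp_rot'],degrees=True).as_matrix();T[:3,3]=s['eef_pos'];P=T@np.array(d['mount'])
    np.savez('pics/'+fn+'.npz',K=d['K'],k1=d['k1'],P=P)
def ray(fn,px):
    z=np.load('pics/'+fn+'.npz');K=z['K'];P=z['P']
    u=cv2.undistortPoints(np.array([[px]],float),K,np.array([float(z['k1']),0,0,0]))[0,0]
    d=P[:3,:3]@np.array([u[0],-u[1],-1.]);return P[:3,3],d/np.linalg.norm(d)
def onz(fn,px,h):
    o,d=ray(fn,px);return o+d*(h-o[2])/d[2]
def tri(*obs):
    A=np.zeros((3,3));b=np.zeros(3);L=[]
    for f,p in obs:
        o,d=ray(f,p);M=np.eye(3)-np.outer(d,d);A+=M;b+=M@o;L.append((o,d))
    x=np.linalg.solve(A,b);return x,[np.linalg.norm(np.cross(x-o,d)) for o,d in L]
def proj(fn,X):
    z=np.load('pics/'+fn+'.npz');P=np.linalg.inv(z['P']);c=P[:3,:3]@np.array(X)+P[:3,3]
    u=np.array([c[0]/-c[2],-c[1]/-c[2]]);u=u*(1+float(z['k1'])*(u@u));return (z['K']@np.array([*u,1]))[:2]
E
python3 - <<'E'
from h import *
np.set_printoptions(precision=3,suppress=True)
s=ctrl.get_state();print(s)
for n in('scene','top','wrist'):
    snap(n,n+'0');z=np.load(f'pics/{n}0.npz');print(n,z['K'],z['k1'],z['P'])
E
```

```text
pics
{'t': 0.0, 'qpos': array([-82.112,  27.374,   1.28 ,  89.178,  -0.66 ,  63.558,  -4.761]), 'joint_vel': array([-0.011,  0.027,  0.091, -0.036, -0.051,  0.046,  0.037]), 'joint_torque': array([ -0.002, -59.641,   1.607, -28.121,   0.012,   0.009,  -0.   ]), 'eef_pos': array([0.164, 0.654, 0.23 ]), 'tcp_rot': array([-179.897,    0.006,  165.918]), 'wrist_force': array([ 0.359, -0.316,  0.004]), 'torque': array([ 0.012, -0.003, -0.009]), 'finger_force': 0.0, 'grip_width': 0.08490935135075392}
scene [[390.58    0.    282.255]
 [  0.    390.58  209.389]
 [  0.      0.      1.   ]] -0.0022861728559142626 [[ 0.258 -0.539  0.801  1.256]
 [ 0.966  0.162 -0.202 -0.276]
 [-0.021  0.826  0.563  0.584]
 [ 0.     0.     0.     1.   ]]
top [[444.325   0.    280.548]
 [  0.    444.325 206.351]
 [  0.      0.      1.   ]] -0.045755204136103324 [[ 0.02   0.98  -0.199  0.322]
 [-1.     0.021  0.005 -0.094]
 [ 0.009  0.199  0.98   1.207]
 [ 0.     0.     0.     1.   ]]
wrist [[308.957   0.    278.102]
 [  0.    308.957 211.108]
 [  0.      0.      1.   ]] 0.016776215933131784 [[ 0.244 -0.917 -0.317  0.082]
 [ 0.97   0.23   0.081  0.675]
 [-0.002 -0.327  0.945  0.373]
 [ 0.     0.     0.     1.   ]]
```

View pics/top0.png

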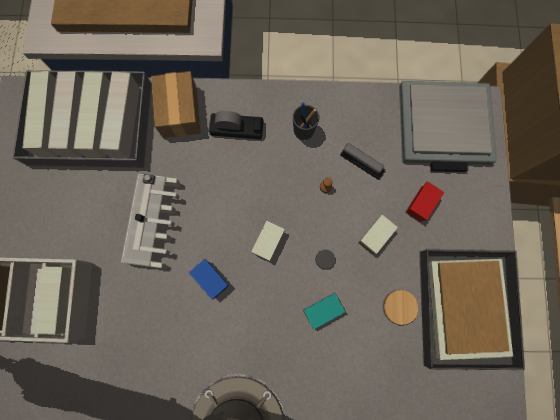

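View pics/scene0.png

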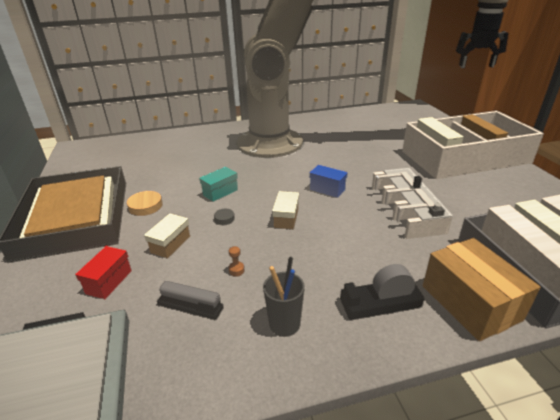

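The top view shows two white-lidded boxes at (268,241) and (378,235). The look-alikes are blue (209,280), teal (325,311) and red (425,202). The rack is at (150,222) with its mouth facing right, the knob is at (140,217) and the lock at (149,179). Next I'll check these in enlarged crops.

Run:
```python
import cv2,numpy as np
t=cv2.imread('pics/top0.png');s=cv2.imread('pics/scene0.png')
r=cv2.resize
a=r(t[165:280,115:190],None,fx=5,fy=5,interpolation=cv2.INTER_CUBIC) #375x575
b=r(t[205:275,240:310],None,fx=4,fy=4,interpolation=cv2.INTER_CUBIC) #280
c=r(t[205:275,345:415],None,fx=4,fy=4,interpolation=cv2.INTER_CUBIC)
o=np.zeros((580,780,3),np.uint8);o[:575,:375]=a;o[:280,400:680]=b;o[290:570,400:680]=c
cv2.imwrite('pics/c1.png',o)
a=r(s[155:245,365:460],None,fx=4,fy=4,interpolation=cv2.INTER_CUBIC) #360x380
b=r(s[180:240,260:310],None,fx=4.5,fy=4.5,interpolation=cv2.INTER_CUBIC) #270x225
c=r(s[205:265,140:195],None,fx=4.5,fy=4.5,interpolation=cv2.INTER_CUBIC)
o=np.zeros((580,780,3),np.uint8);o[:360,:380]=a;o[:270,400:625]=b;o[290:560,400:400+c.shape[1]]=c
cv2.imwrite('pics/c2.png',o)
```

```text
(no output)
```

View pics/c1.png

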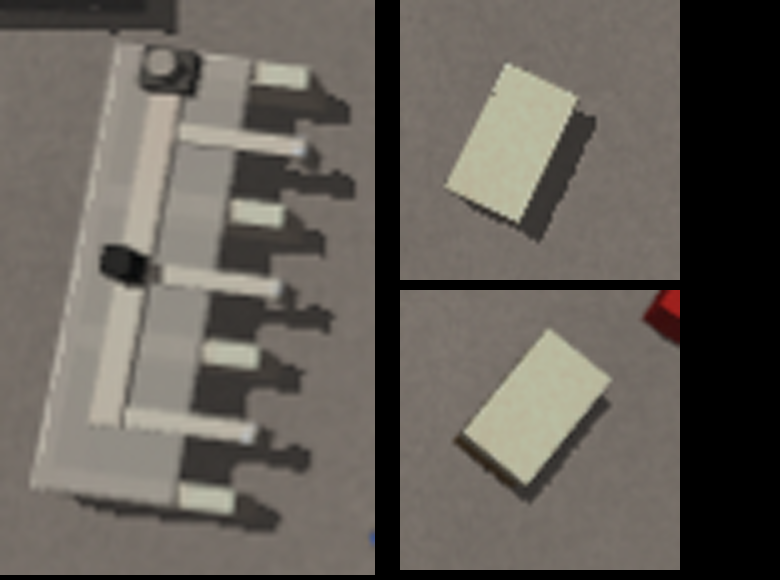

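View pics/c2.png

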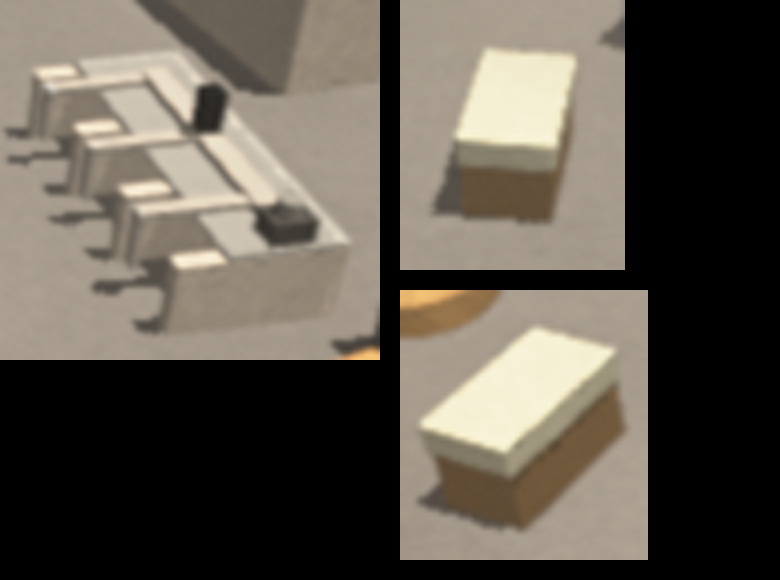

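```bash
cat > fit.py <<'E'
from h import *
from scipy.optimize import least_squares
T=lambda x,y:((x+.5)/5+114.5,(y+.5)/5+164.5)
S=lambda x,y:((x+.5)/4+364.5,(y+.5)/4+154.5)
obs=[]
for y,t,s in((-.114,(307,79),(172,263)),(-.038,(282,214),(120,191)),(.038,(257,356),(76,129)),(.114,(234,501),(34,73))):
    obs+=[((-.05,y,.05),'top0',T(*t)),((-.05,y,.05),'scene0',S(*s))]
obs+=[((.055,-.12,.054),'scene0',S(349,241)),((.02,-.106,.082),'top0',T(162,65))]
obs+=[((.055,-.12,.054),'top0',T(117,43)),((.055,.12,.054),'top0',T(33,486))]
def W(p,X):
    c,s=np.cos(p[2]),np.sin(p[2]);return np.array([p[0]+c*X[0]-s*X[1],p[1]+s*X[0]+c*X[1],X[2]+p[3]])
f=lambda p:np.concatenate([proj(n,W(p,X))-u for X,n,u in obs])
r=least_squares(f,[.4,.2,1.57,0],loss='soft_l1')
print(r.x[:2],np.degrees(r.x[2]),'dz',r.x[3]);print(r.fun.reshape(-1,2).round(1).tolist())
for n,X in dict(bay1=(0.001,.076,0),bay2=(.001,0,0),bay3=(.001,-.076,0),knob=(.02,0,.093),lock=(.02,-.106,.082)).items(): print(n,W(r.x,X).round(4),proj('top0',W(r.x,X)).round(1))
B=lambda x,y:((x+.5)/4+239.5,(y+.5)/4+204.5)
Q=[(505,62),(579,97),(520,222),(444,186)];Q=[(x-400,y) for x,y in Q]
C=[(550,327),(612,380),(528,487),(461,435)];C=[(x-400,y-290) for x,y in C]
SB=lambda x,y:((x-400+.5)/4.5+259.5,(y+.5)/4.5+179.5)
SC=lambda x,y:((x-400+.5)/4.5+139.5,(y-290+.5)/4.5+204.5)
# scene corners in the same order: far(+x) right.. matched by world
sb=[SB(*p) for p in((457,145),(557,148),(576,55),(484,50))]
sc=[SC(*p) for p in((505,456),(616,350),(538,328),(420,425))]
tb=[B(*p) for p in Q]; tc=[(u+105,v) for u,v in [B(*p) for p in C]]
for t,s in((tb,sb),(tc,sc)):
    print('top @.058',[onz('top0',p,.058)[:2].round(3).tolist() for p in t]);print('scene @.058',[onz('scene0',p,.058)[:2].round(3).tolist() for p in s])
    for p in t:
        best=min((max(e),x.round(4).tolist()) for q in s for x,e in[tri(('top0',p),('scene0',q))]);print(best)
E
python3 fit.py
```

```text
[0.51304651 0.24370615] 84.12197757826941 dz -2.8096554722611243e-05
[[0.2, -0.0], [0.2, -0.3], [0.4, 0.5], [0.2, -0.0], [0.5, 0.3], [-0.1, -0.1], [0.1, 0.1], [0.3, 0.1], [0.2, 0.3], [-0.2, -0.6], [-0.0, 0.0], [-0.2, 0.2]]
bay1 [ 0.4375  0.2525 -0.    ] [150.2 249.9]
bay2 [ 0.5131  0.2447 -0.    ] [155.1 222.6]
bay3 [ 0.5887  0.2369 -0.    ] [159.9 195.9]
knob [0.5151 0.2636 0.093 ] [138.  215.7]
lock [0.6205 0.2527 0.082 ] [146.8 177. ]
top @.058 [[0.517, -0.062], [0.495, -0.111], [0.413, -0.074], [0.435, -0.025]]
scene @.058 [[0.51, -0.113], [0.528, -0.063], [0.442, -0.026], [0.421, -0.075]]
(np.float64(0.0008313241314885903), [0.5182, -0.0609, 0.0512])
(np.float64(0.0006918943587656995), [0.4962, -0.1103, 0.0485])
(np.float64(0.0006310260605811362), [0.4131, -0.0736, 0.0529])
(np.float64(0.00010719468846943229), [0.4352, -0.0243, 0.0537])
top @.058 [[0.54, -0.368], [0.505, -0.408], [0.434, -0.351], [0.467, -0.308]]
scene @.058 [[0.551, -0.366], [0.477, -0.309], [0.445, -0.347], [0.514, -0.406]]
(np.float64(0.00144175140790424), [0.5413, -0.3684, 0.0509])
(np.float64(0.0012150431435883847), [0.5063, -0.4085, 0.0527])
(np.float64(0.0022155521227350383), [0.4348, -0.3503, 0.0522])
(np.float64(0.0001499541425134532), [0.468, -0.3091, 0.0518])
```

Two boxes are present: A is centred at (0.466,-0.067) with yaw -24°, and B at (0.488,-0.359) with yaw -39°. Both lid tops measure about 51 mm, so both are proud. Across both views, the rack fits to within 0.6 px. First I'll move above the knob.

Request:
drive_tool:
  angular:
    - [0,0,0]
    - [0,0,0]
    - [0,0,0]
    - [0,0,0]
    - [0,0,0]
  dp:
    - [-0.029,-0.0196,0]
    - [-0.029,-0.0196,0]
    - [-0.029,-0.0196,0]
    - [-0.029,-0.0196,0]
    - [-0.029,-0.0196,0]
  grip: [0.6,0.6,0.6,0.6,0.6]
  grip_force: 30

```text
t: 0.57
eef_pos: [0.2819, 0.5228, 0.231]
tcp_rot: [-180.0, -0.0, 165.9]
wrist_force: [0.4, -0.1, -0.0]
grip_width: 0.0513
finger_force: 0.0
```

Request:
drive_tool:
  angular:
    - [0,0,0]
    - [0,0,0]
    - [0,0,0]
    - [0,0,0]
    - [0,0,0]
  dp:
    - [-0.029,-0.0196,0]
    - [-0.029,-0.0196,0]
    - [-0.029,-0.0196,0]
    - [-0.029,-0.0196,0]
    - [-0.029,-0.0196,0]
  grip: [0.6,0.6,0.6,0.6,0.6]

```text
t: 0.98
eef_pos: [0.3986, 0.3925, 0.2312]
tcp_rot: [-180.0, -0.0, 165.9]
wrist_force: [1.4, 0.4, 0.3]
grip_width: 0.0515
finger_force: 0.0
```

Request:
drive_tool:
  angular:
    - [0,0,0]
    - [0,0,0]
    - [0,0,0]
    - [0,0,0]
    - [0,0,0]
  dp:
    - [-0.029,-0.0196,0]
    - [-0.029,-0.0196,0]
    - [-0.029,-0.0196,0]
    - [-0.029,-0.0196,0]
    - [-0.029,-0.0196,0]
  grip: [0.6,0.6,0.6,0.6,0.6]

```text
t: 1.4
eef_pos: [0.5153, 0.2622, 0.2312]
tcp_rot: [-180.0, -0.0, 165.9]
wrist_force: [1.5, 1.2, 0.3]
grip_width: 0.0511
finger_force: 0.0
```

Request:
drive_tool:
  angular:
    - [0,0,6.8]
    - [0,0,6.8]
    - [0,0,6.8]
    - [0,0,6.8]
    - [0,0,6.8]
  dp:
    - [0,0,0]
    - [0,0,0]
    - [0,0,0]
    - [0,0,0]
    - [0,0,0]
  grip: [0.6,0.6,0.6,0.6,0.6]

```text
t: 1.82
eef_pos: [0.5145, 0.2635, 0.231]
tcp_rot: [-180.0, -0.0, 131.6]
wrist_force: [0.2, 0.2, -0.4]
grip_width: 0.0512
finger_force: 0.0
```

Request:
drive_tool:
  angular:
    - [0,0,6.8]
    - [0,0,6.8]
    - [0,0,6.8]
    - [0,0,6.8]
    - [0,0,6.8]
  dp:
    - [0,0,0]
    - [0,0,0]
    - [0,0,0]
    - [0,0,0]
    - [0,0,0]
  grip: [0.6,0.6,0.6,0.6,0.6]

```text
t: 2.23
eef_pos: [0.5144, 0.2637, 0.2311]
tcp_rot: [-180.0, 0.0, 97.6]
wrist_force: [-0.2, 0.1, -0.6]
grip_width: 0.0512
finger_force: 0.0
```

Request:
drive_tool:
  angular:
    - [0,0,6.8]
    - [0,0,6.8]
    - [0,0,0]
    - [0,0,0]
    - [0,0,0]
  dp:
    - [0,0,0]
    - [0,0,0]
    - [0,0,0]
    - [0,0,0]
    - [0,0,0]
  grip: [0.6,0.6,0.6,0.6,0.6]

```text
t: 2.65
eef_pos: [0.5145, 0.2638, 0.2312]
tcp_rot: [-180.0, 0.0, 84.5]
wrist_force: [0.1, 1.1, 0.8]
grip_width: 0.0511
finger_force: 0.0
```

Run:
```python
from h import *
snap('wrist','w1')
for n,X in dict(knob=(.5151,.2636,.093),lock=(.6205,.2527,.082)).items(): print(n,proj('w1',X))
i=cv2.imread('pics/w1.png')
for X in((.5151,.2636,.093),(.6205,.2527,.082)): cv2.circle(i,tuple(int(v) for v in proj('w1',X)),2,(0,0,255),-1)
cv2.imwrite('pics/w1b.png',i)
```

```text
knob [278.96827786 198.15141456]
lock [386.88303064 195.56779654]
```

View pics/w1b.png

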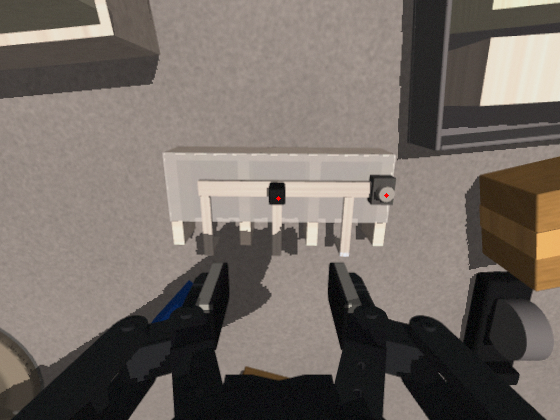

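The predicted knob dot (279,198) and lock dot (387,196) both fall on the real parts, so I'll descend and grip the knob.

Request:
drive_tool:
  angular:
    - [0,0,0]
    - [0,0,0]
    - [0,0,0]
    - [0,0,0]
    - [0,0,0]
  dp:
    - [0,0,0.035]
    - [0,0,0.035]
    - [0,0,0.035]
    - [0,0,0.035]
    - [0,0,0.022]
  grip: [0.6,0.6,0.6,0.6,0.6]

```text
t: 3.12
eef_pos: [0.513, 0.263, 0.0661]
tcp_rot: [-179.8, 0.1, 84.4]
wrist_force: [-0.7, 0.7, 0.3]
grip_width: 0.0515
finger_force: 0.0
```

Request:
drive_tool:
  angular:
    - [0,0,0]
    - [0,0,0]
    - [0,0,0]
    - [0,0,0]
    - [0,0,0]
  dp:
    - [0,0,0]
    - [0,0,0]
    - [0,0,0]
    - [0,0,0]
    - [0,0,0]
  grip: [0.0,0.0,0.0,0.0,0.0]

```text
t: 3.53
eef_pos: [0.5152, 0.2639, 0.0707]
tcp_rot: [179.9, -0.1, 84.3]
wrist_force: [-0.2, -1.5, -0.3]
grip_width: 0.0153
finger_force: 32.5
```

Request:
drive_tool:
  angular:
    - [0,0,0]
    - [0,0,0]
    - [0,0,0]
    - [0,0,0]
    - [0,0,0]
  dp:
    - [0,0,0]
    - [0,0,0]
    - [0,0,0]
    - [0,0,0]
    - [0,0,0]
  grip: [0.0,0.0,0.0,0.0,0.0]

```text
t: 3.95
eef_pos: [0.5152, 0.2639, 0.0706]
tcp_rot: [179.9, -0.1, 84.3]
wrist_force: [-2.9, -1.8, 6.5]
grip_width: 0.0153
finger_force: 33.5
```

Request:
drive_tool:
  angular:
    - [0,0,0]
    - [0,0,0]
    - [0,0,0]
    - [0,0,0]
    - [0,0,0]
  dp:
    - [0,-0.008,0]
    - [0,-0.01,0]
    - [0,-0.01,0]
    - [0,-0.008,0]
    - [0,-0.002,0]
  grip: [0,0,0,0,0]

```text
t: 4.37
eef_pos: [0.4773, 0.2679, 0.0707]
tcp_rot: [179.8, -0.1, 84.3]
wrist_force: [6.9, -2.1, 1.4]
grip_width: 0.015
finger_force: 32.8
```

Request:
drive_tool:
  angular:
    - [0,0,0]
    - [0,0,0]
    - [0,0,0]
    - [0,0,0]
    - [0,0,0]
  dp:
    - [0,-0.0005,0]
    - [0,0,0]
    - [0,0,0]
    - [0,0,0]
    - [0,0,0]
  grip: [0,0,0,0,0]

```text
t: 4.78
eef_pos: [0.4773, 0.2679, 0.0706]
tcp_rot: [179.8, -0.1, 84.3]
wrist_force: [2.0, -1.5, 8.9]
grip_width: 0.0155
finger_force: 33.7
```

Request:
drive_tool:
  angular:
    - [0,0,0]
    - [0,0,0]
    - [0,0,0]
    - [0,0,0]
    - [0,0,0]
  dp:
    - [0,0,0]
    - [0,0,0]
    - [0,0,0]
    - [0,0,-0.02]
    - [0,0,-0.04]
  grip: [0.5,0.5,0.5,0.5,0.5]

```text
t: 5.2
eef_pos: [0.4726, 0.2662, 0.1259]
tcp_rot: [-179.6, 0.4, 84.4]
wrist_force: [0.5, 0.1, 1.2]
grip_width: 0.0425
finger_force: 0.0
```

Request:
drive_tool:
  angular:
    - [0,0,0]
    - [0,0,0]
    - [0,0,0]
    - [0,0,0]
    - [0,0,0]
  dp:
    - [0,0,-0.03]
    - [0,0,-0.03]
    - [-0.038,0.0025,0]
    - [-0.038,0.0025,0]
    - [-0.038,0.0025,0]
  grip: [0,0,0,0,0]

```text
t: 5.62
eef_pos: [0.4719, 0.1529, 0.1896]
tcp_rot: [180.0, -0.0, 84.5]
wrist_force: [0.2, -0.2, -0.8]
grip_width: 0.0
finger_force: 0.0
```

Request:
drive_tool:
  angular:
    - [0,0,0]
    - [0,0,0]
    - [0,0,0]
    - [0,0,0]
    - [0,0,0]
  dp:
    - [-0.038,0.0025,0]
    - [-0.038,0.0025,0]
    - [-0.038,0.0025,0]
    - [-0.038,0.0025,0]
    - [-0.038,0.0025,0]
  grip: [0,0,0,0,0]

```text
t: 6.03
eef_pos: [0.4652, -0.0382, 0.1892]
tcp_rot: [-180.0, -0.0, 84.4]
wrist_force: [0.9, 0.1, 0.4]
grip_width: -0.0003
finger_force: 0.0
```

Request:
drive_tool:
  angular:
    - [0,0,-7]
    - [0,0,-7]
    - [0,0,-7]
    - [0,0,-7]
    - [0,0,-7]
  dp:
    - [-0.03,0.0015,0]
    - [0,0,0]
    - [0,0,0]
    - [0,0,0]
    - [0,0,0]
  grip: [0,0,0,0,0]

```text
t: 6.45
eef_pos: [0.4641, -0.0661, 0.189]
tcp_rot: [-180.0, -0.0, 119.5]
wrist_force: [1.0, -0.1, 0.0]
grip_width: 0.0002
finger_force: 0.0
```

Request:
drive_tool:
  angular:
    - [0,0,-7]
    - [0,0,-7]
    - [0,0,-7]
    - [0,0,-7]
    - [0,0,-7]
  dp:
    - [0,0,0]
    - [0,0,0]
    - [0,0,0]
    - [0,0,0]
    - [0,0,0]
  grip: [0,0,0,0,0]

```text
t: 6.87
eef_pos: [0.4641, -0.0659, 0.189]
tcp_rot: [-180.0, -0.1, 154.6]
wrist_force: [-0.6, 0.9, 0.6]
grip_width: 0.0003
finger_force: 0.0
```

Run:
```python
from h import *
s=ctrl.get_state();print(s['t'],s['eef_pos'],s['tcp_rot'])
snap('wrist','w2');snap('top','top2')
print(proj('w2',[.4657,-.0673,.0515]))
w=cv2.imread('pics/w2.png');t=cv2.resize(cv2.imread('pics/top2.png')[165:275,115:415],None,fx=2,fy=2)
o=np.zeros((600,600,3),np.uint8);o[:360,:480]=cv2.resize(w,(480,360));o[370:590,:]=t;cv2.imwrite('pics/v2.png',o)
```

```text
6.8667 [ 0.46414585 -0.06587889  0.18896951] [-1.79994944e+02 -5.06973367e-02  1.54553765e+02]
[277.75449813 200.62016478]
```

View pics/v2.png

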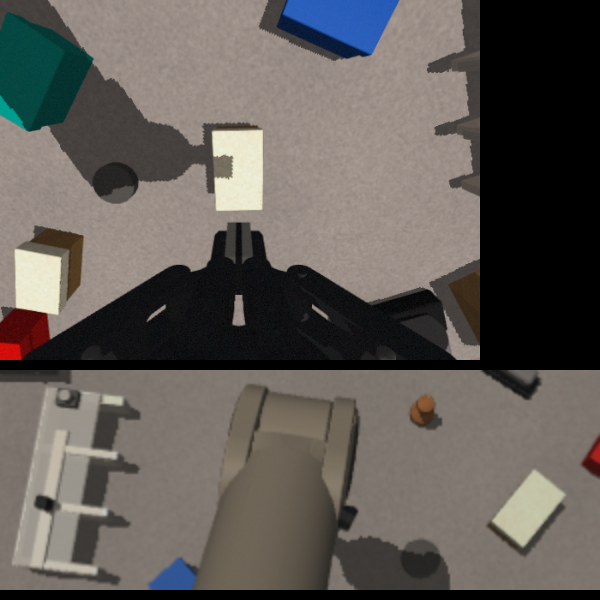

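The bar is open, with its tabs in front of the dividers. Box A is under the tool at (277,197) in the wrist picture, as predicted. Next I'll press its lid.

Request:
drive_tool:
  angular:
    - [0,0,0]
    - [0,0,0]
    - [0,0,0]
    - [0,0,0]
    - [0,0,0]
  dp:
    - [0,0,0.035]
    - [0,0,0.035]
    - [0,0,0.035]
    - [0,0,0.016]
    - [0,0,0.006]
  grip: [0,0,0,0,0]

```text
t: 7.38
eef_pos: [0.4623, -0.0661, 0.0596]
tcp_rot: [-179.8, -0.3, 154.0]
wrist_force: [-1.4, 0.2, 0.1]
grip_width: 0.0003
finger_force: 0.0
```

Request:
drive_tool:
  angular:
    - [0,0,0]
    - [0,0,0]
    - [0,0,0]
    - [0,0,0]
    - [0,0,0]
  dp:
    - [0,0,0.003]
    - [0,0,0.003]
    - [0,0,0.003]
    - [0,0,0.003]
    - [0,0,0.002]
  grip: [0,0,0,0,0]

```text
t: 7.8
eef_pos: [0.4658, -0.0663, 0.0494]
tcp_rot: [179.9, 0.1, 154.1]
wrist_force: [-1.8, 0.4, 7.7]
grip_width: 0.0
finger_force: 3.6
```

Request:
drive_tool:
  angular:
    - [0,0,0]
    - [0,0,0]
    - [0,0,0]
    - [0,0,0]
    - [0,0,0]
  dp:
    - [0,0,0.001]
    - [0,0,0.001]
    - [0,0,0.0]
    - [0,0,0]
    - [0,0,0]
  grip: [0,0,0,0,0]

```text
t: 8.22
eef_pos: [0.4658, -0.0663, 0.0474]
tcp_rot: [179.9, 0.1, 154.1]
wrist_force: [-1.1, 0.3, 6.7]
grip_width: 0.0002
finger_force: 3.4
```

Request:
drive_tool:
  angular:
    - [0,0,0]
    - [0,0,0]
    - [0,0,0]
    - [0,0,0]
    - [0,0,0]
  dp:
    - [0,0,0.001]
    - [0,0,0.001]
    - [0,0,0.001]
    - [0,0,0.001]
    - [0,0,0]
  grip: [0,0,0,0,0]

```text
t: 8.63
eef_pos: [0.4659, -0.0663, 0.0439]
tcp_rot: [179.9, 0.1, 154.1]
wrist_force: [-3.0, 0.6, 14.8]
grip_width: -0.0001
finger_force: 7.5
```

Request:
drive_tool:
  angular:
    - [0,0,0]
    - [0,0,0]
    - [0,0,0]
    - [0,0,0]
    - [0,0,0]
  dp:
    - [0,0,0.001]
    - [0,0,0.0]
    - [0,0,0.0]
    - [0,0,0.0]
    - [0,0,0]
  grip: [0,0,0,0,0]

```text
t: 9.05
eef_pos: [0.466, -0.0664, 0.0438]
tcp_rot: [179.9, 0.1, 154.1]
wrist_force: [-6.7, 1.3, 28.6]
grip_width: 0.0004
finger_force: 14.3
```

Request:
drive_tool:
  angular:
    - [0,0,0]
    - [0,0,0]
    - [0,0,0]
    - [0,0,0]
    - [0,0,-1.5]
  dp:
    - [0,0,-0.02]
    - [0,0,-0.03]
    - [0,0,-0.015]
    - [-0.025,0,0]
    - [0,0,0]
  grip: [0,0,1,1,1]

```text
t: 9.47
eef_pos: [0.492, -0.0783, 0.1088]
tcp_rot: [179.8, 0.5, 155.7]
wrist_force: [0.6, 0.4, 0.6]
grip_width: 0.036
finger_force: 0.0
```

Request:
drive_tool:
  angular:
    - [0,0,0]
    - [0,0,0]
    - [0,0,0]
    - [0,0,0]
    - [0,0,0]
  dp:
    - [0,0,0]
    - [0,0,0.03]
    - [0,0,0.03]
    - [0,0,0.025]
    - [0,0,0.01]
  grip: [1,1,1,1,1]

```text
t: 9.88
eef_pos: [0.4843, -0.0767, 0.0085]
tcp_rot: [-179.9, -0.3, 155.7]
wrist_force: [-0.4, -0.3, -0.2]
grip_width: 0.0854
finger_force: 0.0
```

Request:
drive_tool:
  angular:
    - [0,0,0]
    - [0,0,0]
    - [0,0,0]
    - [0,0,0]
    - [0,0,0]
  dp:
    - [0,0,0]
    - [0,0,0]
    - [0,0,0]
    - [0,0,0]
    - [0,0,0]
  grip: [1,0.5,0.3,0.3,0.3]

```text
t: 10.3
eef_pos: [0.4883, -0.0774, 0.0127]
tcp_rot: [179.9, 0.1, 155.7]
wrist_force: [-0.8, -1.1, 7.4]
grip_width: 0.0537
finger_force: 32.6
```

Request:
drive_tool:
  angular:
    - [0,0,0]
    - [0,0,0]
    - [0,0,0]
    - [0,0,0]
    - [0,0,0]
  dp:
    - [0,0,0]
    - [0,0,0]
    - [0,0,0]
    - [0,0,0]
    - [0,0,0]
  grip: [0.3,0.3,0.3,0.3,0.3]

```text
t: 10.72
eef_pos: [0.4883, -0.0774, 0.0127]
tcp_rot: [179.9, 0.1, 155.7]
wrist_force: [-1.0, 0.6, 8.2]
grip_width: 0.0538
finger_force: 32.7
```

Request:
drive_tool:
  angular:
    - [0,0,0]
    - [0,0,7.1]
    - [0,0,7.1]
    - [0,0,7.1]
    - [0,0,7.1]
  dp:
    - [0,0,-0.008]
    - [0,0,0]
    - [0,0,0]
    - [0,0,0]
    - [0,0,0]
  grip: [0.3,0.3,0.3,0.3,0.3]
  grip_force: 45

```text
t: 11.13
eef_pos: [0.4872, -0.077, 0.02]
tcp_rot: [180.0, -0.0, 126.9]
wrist_force: [-0.6, 0.4, -3.1]
grip_width: 0.0532
finger_force: 48.9
```

Request:
drive_tool:
  angular:
    - [0,0,7.1]
    - [0,0,7.1]
    - [0,0,7.1]
    - [0,0,7.1]
    - [0,0,7.1]
  dp:
    - [0,0,0]
    - [0,0,0]
    - [0,0,0]
    - [0,0,0]
    - [0,0,0]
  grip: [0.3,0.3,0.3,0.3,0.3]

```text
t: 11.55
eef_pos: [0.4872, -0.0768, 0.0199]
tcp_rot: [180.0, -0.0, 91.4]
wrist_force: [-0.2, 0.1, -3.5]
grip_width: 0.054
finger_force: 32.1
```

Request:
drive_tool:
  angular:
    - [0,0,7.1]
    - [0,0,0.6]
    - [0,0,0]
    - [0,0,0]
    - [0,0,0]
  dp:
    - [0,0,0]
    - [0.025,-0.001,0]
    - [0.03,-0.0014,0]
    - [0.03,-0.0014,0]
    - [0.03,-0.0014,0]
  grip: [0.3,0.3,0.3,0.3,0.3]

```text
t: 11.97
eef_pos: [0.4935, 0.0393, 0.0199]
tcp_rot: [180.0, -0.0, 84.1]
wrist_force: [0.3, -0.0, -3.5]
grip_width: 0.0536
finger_force: 53.2
```

Request:
drive_tool:
  angular:
    - [0,0,0]
    - [0,0,0]
    - [0,0,0]
    - [0,0,0]
    - [0,0,0]
  dp:
    - [0.03,-0.0015,0]
    - [0.02,-0.0015,0]
    - [0.01,0,0]
    - [0.005,0,0]
    - [0,0,0]
  grip: [0.3,0.3,0.3,0.3,0.3]

```text
t: 12.38
eef_pos: [0.4974, 0.1034, 0.0196]
tcp_rot: [180.0, -0.0, 84.2]
wrist_force: [-0.3, 0.6, -3.2]
grip_width: 0.0531
finger_force: 53.2
```

```bash
cat > rk.py <<'E'
from h import *
c,s_=np.cos(np.radians(84.12)),np.sin(np.radians(84.12))
def rk(p): d=np.array(p[:2])-[.51305,.24371];return np.array([c*d[0]+s_*d[1],-s_*d[0]+c*d[1]])
def wk(x,y,z=0): return np.array([.51305+c*x-s_*y,.24371+s_*x+c*y,z])
E
python3 - <<'E'
from rk import *
s=ctrl.get_state();print(s['t'],s['eef_pos'],s['tcp_rot'],rk(s['eef_pos']))
snap('wrist','w3');i=cv2.imread('pics/w3.png')
for y in(-.032,.032):
  for x in(-.05,):
    p=proj('w3',wk(x,y,.05));print(p);cv2.circle(i,tuple(int(v) for v in p),2,(0,0,255),-1)
cv2.imwrite('pics/w3b.png',i)
E
```

```text
12.3833 [0.49742882 0.10335907 0.01956376] [ 1.79985889e+02 -2.25681234e-02  8.41604884e+01] [-0.14121281  0.0011607 ]
[377.16283733  81.59873793]
[186.55050409  81.71303834]
```

View pics/w3b.png

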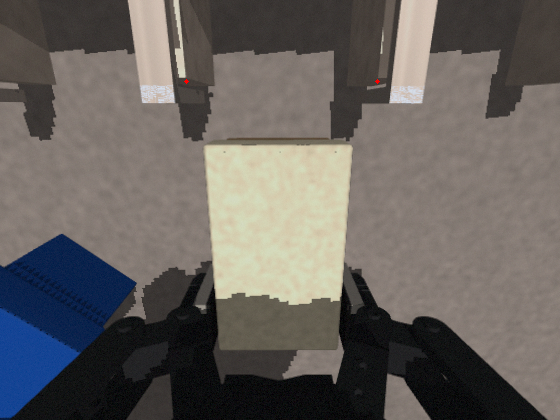

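The box is gripped straight and its front edge (278,142) lies centred between the bay walls (186 and 377). I'll lower it and slide it in.

Request:
drive_tool:
  angular:
    - [0,0,0]
    - [0,0,0]
    - [0,0,0]
    - [0,0,0]
    - [0,0,0]
  dp:
    - [0,0.001,0.006]
    - [0.012,0,0]
    - [0.015,0,0]
    - [0.015,0,0]
    - [0.015,0,0]
  grip: [0.3,0.3,0.3,0.3,0.3]

```text
t: 12.85
eef_pos: [0.5043, 0.1584, 0.013]
tcp_rot: [-180.0, 0.0, 83.9]
wrist_force: [0.4, -0.4, -2.7]
grip_width: 0.0534
finger_force: 53.4
```

Request:
drive_tool:
  angular:
    - [0,0,0]
    - [0,0,0]
    - [0,0,0]
    - [0,0,0]
    - [0,0,0]
  dp:
    - [0.007,0,0]
    - [0,0,0]
    - [0,0,0.001]
    - [0,0,0]
    - [0,0,0]
  grip: [0.3,0.3,0.3,0.3,0.3]

```text
t: 13.27
eef_pos: [0.5054, 0.1661, 0.0128]
tcp_rot: [180.0, -0.1, 84.0]
wrist_force: [-1.0, 3.6, 4.3]
grip_width: 0.0533
finger_force: 54.1
```

Request:
drive_tool:
  angular:
    - [0,0,0]
    - [0,0,0]
    - [0,0,0]
    - [0,0,0]
    - [0,0,0]
  dp:
    - [0,0,0]
    - [0,0,0]
    - [0,0,0]
    - [0,0,-0.03]
    - [0,0,-0.03]
  grip: [0.9,0.9,0.9,0.9,0.9]

```text
t: 13.68
eef_pos: [0.5036, 0.1647, 0.0717]
tcp_rot: [-179.8, 0.2, 84.0]
wrist_force: [0.9, -0.8, 0.3]
grip_width: 0.0768
finger_force: 0.0
```

Request:
drive_tool:
  angular:
    - [0,0,0]
    - [0,0,0]
    - [0,0,0]
    - [0,0,0]
    - [0,0,0]
  dp:
    - [-0.025,0,0]
    - [-0.027,0,0]
    - [0,0,0]
    - [0,0,0.025]
    - [0,0,0.025]
  grip: [0.9,0.25,0.25,0.25,0.25]

```text
t: 14.1
eef_pos: [0.5007, 0.1138, 0.0227]
tcp_rot: [179.8, -0.1, 84.0]
wrist_force: [0.3, 0.7, -0.2]
grip_width: 0.0287
finger_force: 0.0
```

Request:
drive_tool:
  angular:
    - [0,0,0]
    - [0,0,0]
    - [0,0,0]
    - [0,0,0]
    - [0,0,0]
  dp:
    - [0.005,0,0]
    - [0.01,0,0]
    - [0.012,0,0]
    - [0.012,0,0]
    - [0.01,0,0]
  grip: [0.25,0.25,0.25,0.25,0.25]

```text
t: 14.52
eef_pos: [0.5054, 0.1654, 0.0233]
tcp_rot: [179.9, -0.0, 84.2]
wrist_force: [-0.1, -3.3, 3.2]
grip_width: 0.0212
finger_force: 1.5
```

Run:
```python
from rk import *
s=ctrl.get_state();print(s['t'],s['eef_pos'],s['tcp_rot'],rk(s['eef_pos']),s['wrist_force'])
```

```text
14.5167 [0.50541037 0.16537004 0.02326259] [ 1.79914442e+02 -4.72052629e-02  8.41581207e+01] [-0.07871043 -0.00042612] [-0.10521938 -3.34899749  3.20347567]
```

Contact is made and the box is sliding. I'll push on to about x = -0.056.

Request:
drive_tool:
  angular:
    - [0,0,0]
    - [0,0,0]
    - [0,0,0]
    - [0,0,0]
    - [0,0,0]
  dp:
    - [0.006,0,0]
    - [0.005,0,0]
    - [0.004,0,0]
    - [0.003,0,0]
    - [0.002,0,0]
  grip: [0.25,0.25,0.25,0.25,0.25]

```text
t: 14.93
eef_pos: [0.5067, 0.183, 0.0224]
tcp_rot: [180.0, 0.0, 84.1]
wrist_force: [-0.3, -3.1, 2.8]
grip_width: 0.0213
finger_force: 1.7
```

Request:
drive_tool:
  angular:
    - [0,0,0]
    - [0,0,0]
    - [0,0,0]
    - [0,0,0]
    - [0,0,0]
  dp:
    - [0.001,0,0]
    - [0.001,0,0]
    - [0.001,0,0]
    - [0,0,0]
    - [0,0,0]
  grip: [0.25,0.25,0.25,0.25,0.25]

```text
t: 15.35
eef_pos: [0.5071, 0.1859, 0.0223]
tcp_rot: [180.0, -0.0, 84.1]
wrist_force: [-0.9, -3.6, 3.5]
grip_width: 0.0215
finger_force: 1.7
```

Run:
```python
from rk import *
s=ctrl.get_state();print(s['t'],s['eef_pos'],s['tcp_rot'],rk(s['eef_pos']),s['wrist_force'])
```

```text
15.35 [0.50705262 0.18592528 0.02232388] [ 1.79998363e+02 -6.22077210e-04  8.40544280e+01] [-5.80951019e-02  4.60515445e-05] [-0.88808602 -3.56685036  3.50532674]
```

Request:
drive_tool:
  angular:
    - [0,0,0]
    - [0,0,0]
    - [0,0,0]
    - [0,0,0]
    - [0,0,0]
  dp:
    - [0.001,0,0]
    - [0.001,0,0]
    - [0.001,0,0]
    - [0,0,0]
    - [0,0,0]
  grip: [0.25,0.25,0.25,0.25,0.25]

```text
t: 15.77
eef_pos: [0.5074, 0.1894, 0.0223]
tcp_rot: [180.0, -0.0, 84.1]
wrist_force: [-0.1, -2.4, 1.2]
grip_width: 0.0216
finger_force: 1.3
```

Request:
drive_tool:
  angular:
    - [0,0,0]
    - [0,0,0]
    - [0,0,0]
    - [0,0,0]
    - [0,0,0]
  dp:
    - [0.001,0,0]
    - [0.001,0,0]
    - [0,0,0]
    - [0,0,0]
    - [0,0,0]
  grip: [0.25,0.25,0.25,0.25,0.25]

```text
t: 16.18
eef_pos: [0.5073, 0.1895, 0.0223]
tcp_rot: [-180.0, 0.1, 84.0]
wrist_force: [-1.1, -6.9, 4.1]
grip_width: 0.0213
finger_force: 3.5
```

Box A is against the back wall: the push stopped and the force began to rise. Now I'll retreat and go to box B.

Request:
drive_tool:
  angular:
    - [0,0,0]
    - [0,0,0]
    - [0,0,0]
    - [0,0,0]
    - [0,0,0]
  dp:
    - [-0.03,0,0]
    - [-0.03,0,0]
    - [0,0,-0.04]
    - [0,0,-0.04]
    - [0,0,-0.04]
  grip: [0.25,0.25,0,0,0]

```text
t: 16.6
eef_pos: [0.5007, 0.131, 0.1432]
tcp_rot: [-179.9, 0.0, 84.0]
wrist_force: [0.5, 1.1, -0.3]
grip_width: -0.0004
finger_force: 0.0
```

Request:
drive_tool:
  angular:
    - [0,0,0]
    - [0,0,0]
    - [0,0,0]
    - [0,0,0]
    - [0,0,0]
  dp:
    - [0,0,-0.04]
    - [-0.0375,0.003,0]
    - [-0.0375,0.003,0]
    - [-0.0375,0.003,0]
    - [-0.0375,0.003,0]
  grip: [0,0,0,0,0]

```text
t: 17.02
eef_pos: [0.4979, -0.0188, 0.1826]
tcp_rot: [180.0, -0.1, 84.3]
wrist_force: [1.3, 0.6, 0.5]
grip_width: 0.0
finger_force: 0.0
```

Request:
drive_tool:
  angular:
    - [0,0,0]
    - [0,0,0]
    - [0,0,0]
    - [0,0,0]
    - [0,0,0]
  dp:
    - [-0.0375,0.003,0]
    - [-0.0375,0.003,0]
    - [-0.0375,0.003,0]
    - [-0.0375,0.003,0]
    - [-0.0375,0.003,0]
  grip: [0,0,0,0,0]

```text
t: 17.43
eef_pos: [0.4937, -0.2076, 0.1822]
tcp_rot: [180.0, -0.1, 84.2]
wrist_force: [1.5, -0.1, 1.3]
grip_width: 0.0001
finger_force: 0.0
```

Request:
drive_tool:
  angular:
    - [0,0,0]
    - [0,0,0]
    - [0,0,0]
    - [0,0,0]
    - [0,0,-7.1]
  dp:
    - [-0.0375,0.003,0]
    - [-0.0375,0.003,0]
    - [-0.0375,0.003,0]
    - [-0.0375,0.003,0]
    - [0,0,0]
  grip: [0,0,0,0,0]

```text
t: 17.85
eef_pos: [0.4881, -0.3649, 0.1828]
tcp_rot: [180.0, 0.3, 90.7]
wrist_force: [-0.3, 0.2, 1.1]
grip_width: 0.0004
finger_force: 0.0
```

Request:
drive_tool:
  angular:
    - [0,0,-7.1]
    - [0,0,-7.1]
    - [0,0,-7.1]
    - [0,0,-7.1]
    - [0,0,-7.1]
  dp:
    - [0,0,0]
    - [0,0,0]
    - [0,0,0]
    - [0,0,0]
    - [0,0,0]
  grip: [0,0,0,0,0]

```text
t: 18.27
eef_pos: [0.4907, -0.3564, 0.1821]
tcp_rot: [179.9, -0.0, 127.1]
wrist_force: [-0.2, -0.3, 1.4]
grip_width: -0.0003
finger_force: 0.0
```

Request:
drive_tool:
  angular:
    - [0,0,-7.1]
    - [0,0,-7.1]
    - [0,0,0]
    - [0,0,0]
    - [0,0,0]
  dp:
    - [0,0,0]
    - [0,0,0]
    - [0,0,0]
    - [0,0,0]
    - [0,0,0]
  grip: [0,0,0,0,0]

```text
t: 18.68
eef_pos: [0.4902, -0.3571, 0.1822]
tcp_rot: [180.0, -0.0, 140.7]
wrist_force: [0.6, 0.3, 1.1]
grip_width: -0.0002
finger_force: 0.0
```

Run:
```python
from rk import *
s=ctrl.get_state();print(s['t'],s['eef_pos'],s['tcp_rot'])
snap('wrist','w4');snap('top','top4');snap('scene','scene4')
print(proj('w4',[.4876,-.359,.0515]))
w=cv2.imread('pics/w4.png');t=cv2.resize(cv2.imread('pics/top4.png')[165:275,115:215],None,fx=2.4,fy=2.4)
u=cv2.resize(cv2.imread('pics/scene4.png')[155:245,365:460],None,fx=2.2,fy=2.2)
o=np.zeros((600,800,3),np.uint8);o[:420,:560]=w;o[:264,560:800]=t;o[280:280+198,570:570+209]=u;cv2.imwrite('pics/v4.png',o)
```

```text
18.6833 [ 0.49015026 -0.35707977  0.18220023] [ 1.79968782e+02 -1.02831679e-02  1.40702584e+02]
[274.96252802 199.77001916]
```

View pics/v4.png

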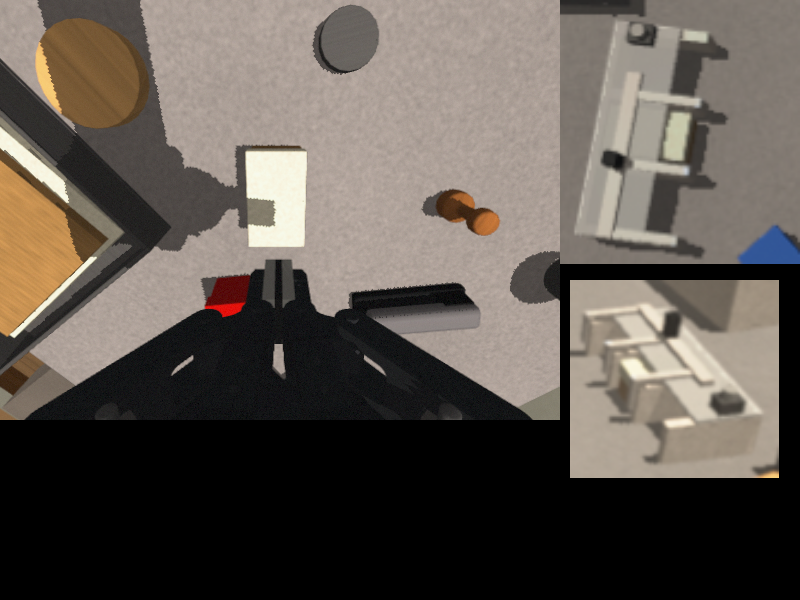

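Box A sits in bay 2 in both outside views. Box B is below the tool at (276,198), not displaced, and the red look-alike at (228,295) is clear of the finger path. Next I'll press lid B.

Request:
drive_tool:
  angular:
    - [0,0,0]
    - [0,0,0]
    - [0,0,0]
    - [0,0,0]
    - [0,0,0]
  dp:
    - [0.001,-0.002,0.035]
    - [0,0,0.035]
    - [0,0,0.033]
    - [0,0,0.014]
    - [0,0,0.006]
  grip: [0,0,0,0,0]

```text
t: 19.25
eef_pos: [0.4865, -0.3573, 0.0568]
tcp_rot: [-179.9, -0.3, 140.8]
wrist_force: [0.6, -0.3, 0.8]
grip_width: 0.0003
finger_force: 0.0
```

Request:
drive_tool:
  angular:
    - [0,0,0]
    - [0,0,0]
    - [0,0,0]
    - [0,0,0]
    - [0,0,0]
  dp:
    - [0,0,0.003]
    - [0,0,0.003]
    - [0,0,0.003]
    - [0,0,0.003]
    - [0,0,0.002]
  grip: [0,0,0,0,0]

```text
t: 19.67
eef_pos: [0.4885, -0.3593, 0.0475]
tcp_rot: [180.0, 0.1, 140.8]
wrist_force: [-2.7, 1.5, 7.0]
grip_width: 0.0004
finger_force: 3.6
```

Request:
drive_tool:
  angular:
    - [0,0,0]
    - [0,0,0]
    - [0,0,0]
    - [0,0,0]
    - [0,0,0]
  dp:
    - [0,0,0.001]
    - [0,0,0.001]
    - [0,0,0.001]
    - [0,0,0.001]
    - [0,0,0]
  grip: [0,0,0,0,0]

```text
t: 20.08
eef_pos: [0.4886, -0.3593, 0.0441]
tcp_rot: [179.9, 0.1, 140.8]
wrist_force: [-3.5, 3.2, 10.2]
grip_width: 0.0003
finger_force: 4.9
```

Request:
drive_tool:
  angular:
    - [0,0,0]
    - [0,0,0]
    - [0,0,0]
    - [0,0,0]
    - [0,0,0]
  dp:
    - [0,0,0.001]
    - [0,0,0.001]
    - [0,0,0.001]
    - [0,0,0]
    - [0,0,0]
  grip: [0,0,0,0,0]

```text
t: 20.5
eef_pos: [0.4888, -0.3595, 0.0438]
tcp_rot: [179.8, 0.2, 140.8]
wrist_force: [-9.3, 8.0, 35.0]
grip_width: 0.0005
finger_force: 17.7
```

Request:
drive_tool:
  angular:
    - [0,0,0]
    - [0,0,0]
    - [0,0,0]
    - [0,0,0]
    - [0,0,0]
  dp:
    - [0,0,-0.02]
    - [0,0,-0.03]
    - [0,0,-0.015]
    - [-0.025,0,0]
    - [0,0,0]
  grip: [0,0,1,1,1]
  grip_force: 30

```text
t: 20.92
eef_pos: [0.5117, -0.3772, 0.1073]
tcp_rot: [179.9, 0.6, 140.9]
wrist_force: [0.7, -1.1, 1.4]
grip_width: 0.0361
finger_force: 0.0
```

Request:
drive_tool:
  angular:
    - [0,0,0]
    - [0,0,0]
    - [0,0,0]
    - [0,0,0]
    - [0,0,0]
  dp:
    - [0,0,0]
    - [0,0,0.03]
    - [0,0,0.03]
    - [0,0,0.022]
    - [0,0,0.01]
  grip: [1,1,1,1,1]

```text
t: 21.33
eef_pos: [0.5053, -0.3726, 0.0087]
tcp_rot: [-180.0, -0.2, 140.9]
wrist_force: [0.0, -0.7, -0.1]
grip_width: 0.0852
finger_force: 0.0
```

Request:
drive_tool:
  angular:
    - [0,0,0]
    - [0,0,0]
    - [0,0,0]
    - [0,0,0]
    - [0,0,0]
  dp:
    - [0,0,0]
    - [0,0,0]
    - [0,0,0]
    - [0,0,0]
    - [0,0,0]
  grip: [1,0.5,0.3,0.3,0.3]

```text
t: 21.75
eef_pos: [0.5082, -0.3751, 0.0131]
tcp_rot: [180.0, 0.2, 140.9]
wrist_force: [0.5, 0.6, 6.4]
grip_width: 0.053
finger_force: 32.6
```

Request:
drive_tool:
  angular:
    - [0,0,0]
    - [0,0,0]
    - [0,0,0]
    - [0,0,0]
    - [0,0,0]
  dp:
    - [0,0,0]
    - [0,0,0]
    - [0,0,0]
    - [0,0,0]
    - [0,0,0]
  grip: [0.3,0.3,0.3,0.3,0.3]
  grip_force: 45

```text
t: 22.17
eef_pos: [0.5082, -0.3751, 0.0132]
tcp_rot: [180.0, 0.2, 140.9]
wrist_force: [-0.5, 1.3, 7.7]
grip_width: 0.0538
finger_force: 46.4
```

Run:
```python
from rk import *
s=ctrl.get_state();print(s['t'],s['eef_pos'],s['tcp_rot'],s['grip_width'])
for n,px in(('stampbase',(326,190)),('ink',(326,259)),('teal',(325,311)),('blue',(209,280)),('staplerL',(342,153))): print(n,onz('top0',px,0.02).round(3))
print('bay3 appr',wk(-.14,-.076),wk(-.14,0))
```

```text
22.1667 [ 0.50820641 -0.37507745  0.01317607] [1.79965886e+02 1.67475558e-01 1.40867079e+02] 0.053753906056216084
stampbase [ 0.611 -0.224  0.02 ]
ink [ 0.422 -0.224  0.02 ]
teal [ 0.286 -0.221  0.02 ]
blue [0.36  0.085 0.02 ]
staplerL [ 0.718 -0.269  0.02 ]
bay3 appr [0.57430779 0.09666075 0.        ] [0.49870766 0.10444659 0.        ]
```

Request:
drive_tool:
  angular:
    - [0,0,0]
    - [0,0,0]
    - [0,0,7.1]
    - [0,0,7.1]
    - [0,0,7.1]
  dp:
    - [0,0,-0.008]
    - [0.02,0,0]
    - [0,0,0]
    - [0,0,0]
    - [0,0,0]
  grip: [0.3,0.3,0.3,0.3,0.3]

```text
t: 22.58
eef_pos: [0.4916, -0.3613, 0.02]
tcp_rot: [180.0, 0.0, 119.2]
wrist_force: [-0.4, -0.9, -2.3]
grip_width: 0.053
finger_force: 48.2
```

Request:
drive_tool:
  angular:
    - [0,0,7.1]
    - [0,0,7.1]
    - [0,0,7.1]
    - [0,0,7.1]
    - [0,0,7.1]
  dp:
    - [0,0,0]
    - [0,0,0]
    - [0,0,0]
    - [0,0,0]
    - [0,0,0]
  grip: [0.3,0.3,0.3,0.3,0.3]

```text
t: 23.0
eef_pos: [0.4919, -0.3613, 0.0199]
tcp_rot: [180.0, -0.0, 83.7]
wrist_force: [-0.0, 0.2, -1.8]
grip_width: 0.0533
finger_force: 48.2
```

Request:
drive_tool:
  angular:
    - [0,0,0]
    - [0,0,0]
    - [0,0,0]
    - [0,0,0]
    - [0,0,0]
  dp:
    - [0.026,-0.0015,0]
    - [0.026,-0.0015,0]
    - [0.026,-0.0015,0]
    - [0.026,-0.0015,0]
    - [0.026,-0.0015,0]
  grip: [0.3,0.3,0.3,0.3,0.3]

```text
t: 23.42
eef_pos: [0.4977, -0.2301, 0.0198]
tcp_rot: [180.0, -0.0, 84.1]
wrist_force: [-0.1, 1.0, -1.0]
grip_width: 0.0535
finger_force: 48.2
```

Request:
drive_tool:
  angular:
    - [0,0,0]
    - [0,0,0]
    - [0,0,0]
    - [0,0,0]
    - [0,0,0]
  dp:
    - [0.026,-0.0015,0]
    - [0.026,-0.0015,0]
    - [0.026,-0.0015,0]
    - [0.026,-0.0015,0]
    - [0.026,-0.0015,0]
  grip: [0.3,0.3,0.3,0.3,0.3]

```text
t: 23.83
eef_pos: [0.5037, -0.0998, 0.0199]
tcp_rot: [180.0, -0.0, 84.1]
wrist_force: [1.5, -0.7, -1.4]
grip_width: 0.0535
finger_force: 48.2
```

Request:
drive_tool:
  angular:
    - [0,0,0]
    - [0,0,0]
    - [0,0,0]
    - [0,0,0]
    - [0,0,0]
  dp:
    - [0.029,0.008,0]
    - [0.029,0.008,0]
    - [0.029,0.008,0]
    - [0.029,0.008,0]
    - [0.029,0.008,0]
  grip: [0.3,0.3,0.3,0.3,0.3]

```text
t: 24.25
eef_pos: [0.5587, 0.0406, 0.0199]
tcp_rot: [180.0, -0.0, 84.1]
wrist_force: [1.0, -0.0, -1.4]
grip_width: 0.0532
finger_force: 48.3
```

Run:
```python
from rk import *
s=ctrl.get_state();print(s['t'],s['eef_pos'],s['tcp_rot'],s['grip_width'],rk(s['eef_pos']))
```

```text
24.25 [0.55871112 0.04063345 0.01988452] [ 1.79985502e+02 -4.73499422e-02  8.41035831e+01] 0.053243406814215126 [-0.19733032 -0.06622512]
```

Request:
drive_tool:
  angular:
    - [0,0,0]
    - [0,0,0]
    - [0,0,0]
    - [0,0,0]
    - [0,0,0]
  dp:
    - [0.02,0.004,0]
    - [0.018,0.004,0]
    - [0.012,0.002,0]
    - [0.006,0,0]
    - [0,0,0]
  grip: [0.3,0.3,0.3,0.3,0.3]

```text
t: 24.67
eef_pos: [0.574, 0.0948, 0.0194]
tcp_rot: [-180.0, -0.0, 84.2]
wrist_force: [0.1, 0.1, -1.8]
grip_width: 0.0539
finger_force: 48.3
```

Run:
```python
from rk import *
s=ctrl.get_state();print(s['t'],s['eef_pos'],s['tcp_rot'],s['grip_width'],rk(s['eef_pos']))
snap('wrist','w5');i=cv2.imread('pics/w5.png')
for y in(-.044,-.108):
    p=proj('w5',wk(-.05,y,.05));print(p);cv2.circle(i,tuple(int(v) for v in p),2,(0,0,255),-1)
cv2.imwrite('pics/w5b.png',i)
```

```text
24.6667 [0.57397654 0.09479039 0.0193557 ] [-1.79989454e+02 -3.93208024e-02  8.41968699e+01] 0.0539323110873319 [-0.14189445 -0.0758621 ]
[183.26423802  79.35579849]
[374.62548499  79.3920691 ]
```

View pics/w5b.png

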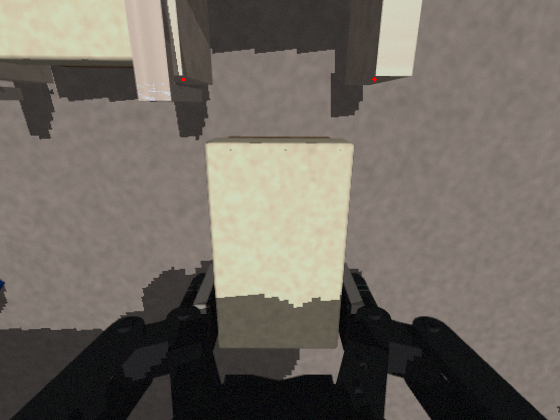

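The front edge of box B, at (280,140), is centred on bay 3, between 183 and 375. I'll slide it in.

Request:
drive_tool:
  angular:
    - [0,0,0]
    - [0,0,0]
    - [0,0,0]
    - [0,0,0]
    - [0,0,0]
  dp:
    - [0,0,0.006]
    - [0.012,0,0]
    - [0.015,0,0]
    - [0.015,0,0]
    - [0.015,0,0]
  grip: [0.3,0.3,0.3,0.3,0.3]

```text
t: 25.13
eef_pos: [0.5799, 0.1485, 0.0133]
tcp_rot: [180.0, 0.1, 83.9]
wrist_force: [0.4, -1.4, 0.3]
grip_width: 0.0532
finger_force: 48.5
```

Request:
drive_tool:
  angular:
    - [0,0,0]
    - [0,0,0]
    - [0,0,0]
    - [0,0,0]
    - [0,0,0]
  dp:
    - [0.007,0,0]
    - [0,0,0]
    - [0,0,0.001]
    - [0,0,0]
    - [0,0,0]
  grip: [0.3,0.3,0.3,0.3,0.3]

```text
t: 25.55
eef_pos: [0.581, 0.1575, 0.0132]
tcp_rot: [180.0, -0.2, 84.0]
wrist_force: [-1.6, 4.4, 8.2]
grip_width: 0.0534
finger_force: 49.4
```

Request:
drive_tool:
  angular:
    - [0,0,0]
    - [0,0,0]
    - [0,0,0]
    - [0,0,0]
    - [0,0,0]
  dp:
    - [0,0,0]
    - [0,0,0]
    - [0,0,0]
    - [0,0,-0.03]
    - [0,0,-0.03]
  grip: [0.9,0.9,0.9,0.9,0.9]

```text
t: 25.97
eef_pos: [0.579, 0.1557, 0.0713]
tcp_rot: [-179.8, 0.1, 84.0]
wrist_force: [0.5, 0.1, 0.5]
grip_width: 0.077
finger_force: 0.0
```

Request:
drive_tool:
  angular:
    - [0,0,0]
    - [0,0,0]
    - [0,0,0]
    - [0,0,0]
    - [0,0,0]
  dp:
    - [-0.025,0,0]
    - [-0.027,0,0]
    - [0,0,0]
    - [0,0,0.025]
    - [0,0,0.025]
  grip: [0.9,0.25,0.25,0.25,0.25]

```text
t: 26.38
eef_pos: [0.5763, 0.1042, 0.0228]
tcp_rot: [179.8, -0.0, 84.0]
wrist_force: [-0.6, 1.4, -0.5]
grip_width: 0.0288
finger_force: 0.0
```

Request:
drive_tool:
  angular:
    - [0,0,0]
    - [0,0,0]
    - [0,0,0]
    - [0,0,0]
    - [0,0,0]
  dp:
    - [0.005,0,0]
    - [0.01,0,0]
    - [0.012,0,0]
    - [0.012,0,0]
    - [0.01,0,0]
  grip: [0.25,0.25,0.25,0.25,0.25]

```text
t: 26.8
eef_pos: [0.5813, 0.1563, 0.0234]
tcp_rot: [179.9, -0.0, 84.2]
wrist_force: [-0.2, -2.3, 1.4]
grip_width: 0.0216
finger_force: 1.0
```

Run:
```python
from rk import *
s=ctrl.get_state();print(s['t'],s['eef_pos'],s['tcp_rot'],rk(s['eef_pos']),s['wrist_force'])
```

```text
26.8 [0.58126476 0.15627125 0.02339381] [ 1.79903139e+02 -4.71487483e-02  8.41702465e+01] [-0.07999042 -0.07681355] [-0.21482761 -2.31606945  1.43900796]
```

Request:
drive_tool:
  angular:
    - [0,0,0]
    - [0,0,0]
    - [0,0,0]
    - [0,0,0]
    - [0,0,0]
  dp:
    - [0.006,0,0]
    - [0.006,0,0]
    - [0.005,0,0]
    - [0.003,0,0]
    - [0.002,0,0]
  grip: [0.25,0.25,0.25,0.25,0.25]

```text
t: 27.22
eef_pos: [0.5827, 0.176, 0.0224]
tcp_rot: [180.0, 0.0, 84.1]
wrist_force: [-0.7, -2.5, 1.4]
grip_width: 0.0211
finger_force: 1.1
```

Request:
drive_tool:
  angular:
    - [0,0,0]
    - [0,0,0]
    - [0,0,0]
    - [0,0,0]
    - [0,0,0]
  dp:
    - [0.001,0,0]
    - [0.001,0,0]
    - [0.001,0,0]
    - [0.001,0,0]
    - [0,0,0]
  grip: [0.25,0.25,0.25,0.25,0.25]

```text
t: 27.63
eef_pos: [0.5831, 0.1799, 0.0223]
tcp_rot: [180.0, -0.0, 84.1]
wrist_force: [-0.6, -1.5, 1.7]
grip_width: 0.0212
finger_force: 1.0
```

Request:
drive_tool:
  angular:
    - [0,0,0]
    - [0,0,0]
    - [0,0,0]
    - [0,0,0]
    - [0,0,0]
  dp:
    - [0.001,0,0]
    - [0.001,0,0]
    - [0,0,0]
    - [0,0,0]
    - [0,0,0]
  grip: [0.25,0.25,0.25,0.25,0.25]

```text
t: 28.05
eef_pos: [0.5832, 0.1815, 0.0223]
tcp_rot: [-180.0, 0.0, 84.1]
wrist_force: [-0.4, -2.3, 1.8]
grip_width: 0.0212
finger_force: 1.6
```

Run:
```python
from rk import *
s=ctrl.get_state();print(s['t'],s['eef_pos'],s['tcp_rot'],rk(s['eef_pos']),s['wrist_force'])
```

```text
28.05 [0.58321245 0.18154539 0.02225121] [-1.79999214e+02  1.96898433e-02  8.40624812e+01] [-0.05464972 -0.07616177] [-0.44075115 -2.28578793  1.82375998]
```

Request:
drive_tool:
  angular:
    - [0,0,0]
    - [0,0,0]
    - [0,0,0]
    - [0,0,0]
    - [0,0,0]
  dp:
    - [0.001,0,0]
    - [0,0,0]
    - [0,0,0]
    - [0,0,0]
    - [0,0,0]
  grip: [0.25,0.25,0.25,0.25,0.25]

```text
t: 28.47
eef_pos: [0.5832, 0.1816, 0.0223]
tcp_rot: [-180.0, 0.1, 84.0]
wrist_force: [-0.3, -5.2, 2.2]
grip_width: 0.0215
finger_force: 2.7
```

Request:
drive_tool:
  angular:
    - [0,0,0]
    - [0,0,0]
    - [0,0,0]
    - [0,0,0]
    - [0,0,0]
  dp:
    - [-0.03,0,0]
    - [-0.03,0,0]
    - [0,0,-0.04]
    - [0,0,-0.04]
    - [0,0,-0.04]
  grip: [0.25,0.25,0.5,0.5,0.5]

```text
t: 28.88
eef_pos: [0.5765, 0.1232, 0.1432]
tcp_rot: [-179.9, -0.0, 84.0]
wrist_force: [2.1, 0.5, 0.5]
grip_width: 0.0425
finger_force: 0.0
```

Request:
drive_tool:
  angular:
    - [0,0,0]
    - [0,0,0]
    - [0,0,0]
    - [0,0,0]
    - [0,0,0]
  dp:
    - [0,0,-0.035]
    - [0,0,0]
    - [0,0,0]
    - [0,0,0]
    - [0,0,0]
  grip: [0.5,0.5,0.5,0.5,0.5]

```text
t: 29.3
eef_pos: [0.5761, 0.124, 0.176]
tcp_rot: [-179.9, 0.0, 84.1]
wrist_force: [-0.1, 0.8, 0.4]
grip_width: 0.0428
finger_force: 0.0
```

Run:
```python
from rk import *
s=ctrl.get_state();print(s['t'],s['eef_pos'],s['tcp_rot'],rk(s['eef_pos']))
snap('wrist','w6');i=cv2.imread('pics/w6.png')
for X in(wk(.02,.038,.093),wk(.02,-.106,.082),wk(-.045,0,.044),wk(-.045,-.076,.044)): cv2.circle(i,tuple(int(v) for v in proj('w6',X)),2,(0,0,255),-1)
cv2.imwrite('pics/w6b.png',i)
```

```text
29.3 [0.57614257 0.12395502 0.17596657] [-1.79863393e+02  7.98791941e-03  8.41288800e+01] [-0.11266137 -0.07502896]
```

View pics/w6b.png

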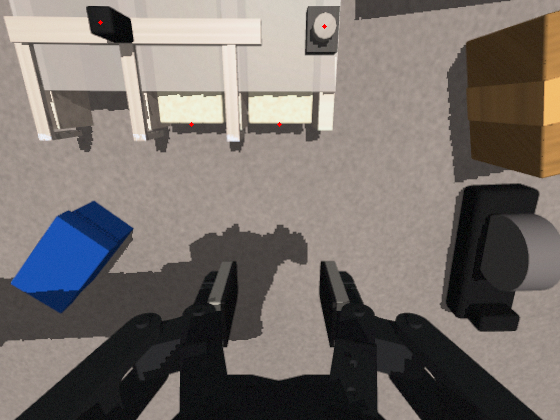

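Both box fronts, at (191,124) and (280,124), lie on the predicted fully inserted marks. I'll go to the knob and close the bar.

Request:
drive_tool:
  angular:
    - [0,0,0]
    - [0,0,0]
    - [0,0,0]
    - [0,0,0]
    - [0,0,0]
  dp:
    - [0.0265,-0.0226,0]
    - [0.0265,-0.0226,0]
    - [0.0265,-0.0226,0]
    - [0.0265,-0.0226,0]
    - [0.0265,-0.0226,0]
  grip: [0.6,0.6,0.6,0.6,0.6]
  grip_force: 30

```text
t: 29.77
eef_pos: [0.4768, 0.2675, 0.1762]
tcp_rot: [-179.9, 0.1, 84.0]
wrist_force: [0.3, 0.3, -0.8]
grip_width: 0.051
finger_force: 0.0
```

Request:
drive_tool:
  angular:
    - [0,0,0]
    - [0,0,0]
    - [0,0,0]
    - [0,0,0]
    - [0,0,0]
  dp:
    - [0,0,0]
    - [0,0,0.03]
    - [0,0,0.035]
    - [0,0,0.03]
    - [0,0,0.012]
  grip: [0.6,0.6,0.6,0.6,0.6]

```text
t: 30.18
eef_pos: [0.4757, 0.2655, 0.066]
tcp_rot: [-179.7, 0.3, 84.1]
wrist_force: [-1.0, -0.0, 0.1]
grip_width: 0.0517
finger_force: 0.0
```

Request:
drive_tool:
  angular:
    - [0,0,0]
    - [0,0,0]
    - [0,0,0]
    - [0,0,0]
    - [0,0,0]
  dp:
    - [0,0,0]
    - [0,0,0]
    - [0,0,0]
    - [0,0,0]
    - [0,0,0]
  grip: [0,0,0,0,0]

```text
t: 30.6
eef_pos: [0.4793, 0.2665, 0.0716]
tcp_rot: [179.9, -0.1, 84.1]
wrist_force: [0.2, -2.0, 1.1]
grip_width: 0.015
finger_force: 32.7
```

Request:
drive_tool:
  angular:
    - [0,0,0]
    - [0,0,0]
    - [0,0,0]
    - [0,0,0]
    - [0,0,0]
  dp:
    - [0,0,0]
    - [0,0,0]
    - [0,0,0]
    - [0,0,0]
    - [0,0,0]
  grip: [0,0,0,0,0]

```text
t: 31.02
eef_pos: [0.4793, 0.2665, 0.0715]
tcp_rot: [179.9, -0.1, 84.0]
wrist_force: [-1.3, -3.1, 6.9]
grip_width: 0.0154
finger_force: 33.5
```

Request:
drive_tool:
  angular:
    - [0,0,0]
    - [0,0,0]
    - [0,0,0]
    - [0,0,0]
    - [0,0,0]
  dp:
    - [0,0.008,0]
    - [0,0.01,0]
    - [0,0.01,0]
    - [0,0.007,0]
    - [0,0.002,0]
  grip: [0,0,0,0,0]

```text
t: 31.43
eef_pos: [0.5152, 0.2628, 0.0715]
tcp_rot: [-179.9, -0.1, 84.1]
wrist_force: [-11.6, -1.4, 17.6]
grip_width: 0.0154
finger_force: 34.9
```

Request:
drive_tool:
  angular:
    - [0,0,0]
    - [0,0,0]
    - [0,0,0]
    - [0,0,0]
    - [0,0,0]
  dp:
    - [0,0.0005,0]
    - [0,0,0]
    - [0,0,0]
    - [0,0,0]
    - [0,0,0]
  grip: [0,0,0,0,0]

```text
t: 31.85
eef_pos: [0.5151, 0.2628, 0.0715]
tcp_rot: [-179.9, -0.1, 84.1]
wrist_force: [-5.0, -2.1, 11.4]
grip_width: 0.0155
finger_force: 34.0
```

The bar is at its closed stop. I'll release it, lift off and press the lock.

Request:
drive_tool:
  angular:
    - [0,0,0]
    - [0,0,0]
    - [0,0,0]
    - [0,0,0]
    - [0,0,0]
  dp:
    - [0,0,0]
    - [0,0,0]
    - [0,0,0]
    - [0,0,-0.03]
    - [0,0,-0.04]
  grip: [0.5,0.5,0.5,0.5,0.5]

```text
t: 32.27
eef_pos: [0.5136, 0.2623, 0.1385]
tcp_rot: [-179.7, 0.2, 84.1]
wrist_force: [0.3, 0.7, 0.2]
grip_width: 0.0428
finger_force: 0.0
```

Request:
drive_tool:
  angular:
    - [0,0,0]
    - [0,0,0]
    - [0,0,0]
    - [0,0,0]
    - [0,0,0]
  dp:
    - [0.001,0.03,0]
    - [0,0.035,0]
    - [0,0.03,0]
    - [0,0.01,0]
    - [0,0,0]
  grip: [0,0,0,0,0]

```text
t: 32.68
eef_pos: [0.6227, 0.2517, 0.1404]
tcp_rot: [179.9, 0.0, 84.0]
wrist_force: [-0.3, -0.6, 0.7]
grip_width: 0.0001
finger_force: 0.0
```

Request:
drive_tool:
  angular:
    - [0,0,0]
    - [0,0,0]
    - [0,0,0]
    - [0,0,0]
    - [0,0,0]
  dp:
    - [0,0,0]
    - [0,0,0]
    - [0,0,0]
    - [0,0,0]
    - [0,0,0]
  grip: [0,0,0,0,0]

```text
t: 33.1
eef_pos: [0.6195, 0.2535, 0.1403]
tcp_rot: [-180.0, -0.0, 84.1]
wrist_force: [-0.2, 0.7, 0.2]
grip_width: 0.0001
finger_force: 0.0
```

Run:
```python
from rk import *
s=ctrl.get_state();print(s['t'],s['eef_pos'],s['tcp_rot'],rk(s['eef_pos']),s['grip_width'])
snap('wrist','w7');i=cv2.imread('pics/w7.png')
for X in(wk(.02,0,.093),wk(.02,-.106,.082)): cv2.circle(i,tuple(int(v) for v in proj('w7',X)),2,(0,0,255),-1)
cv2.imwrite('pics/w7b.png',i)
```

```text
33.1 [0.61948632 0.25347243 0.14033442] [-1.79969492e+02 -2.33730203e-02  8.41155645e+01] [ 0.02061497 -0.1048762 ] 9.932127055011379e-05
```

View pics/w7b.png

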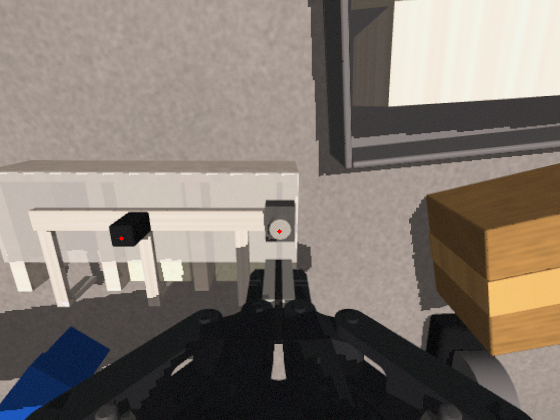

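The bar is shut, with the knob at (122,238) as predicted, and the lock cap at (280,230) is right under the tool. Now I'll press it.

Request:
drive_tool:
  angular:
    - [0,0,0]
    - [0,0,0]
    - [0,0,0]
    - [0,0,0]
    - [0,0,0]
  dp:
    - [0,0.001,0.02]
    - [0,0,0.02]
    - [0,0,0.01]
    - [0,0,0.003]
    - [0,0,0.003]
  grip: [0,0,0,0,0]

```text
t: 33.57
eef_pos: [0.6211, 0.2528, 0.0841]
tcp_rot: [-180.0, 0.0, 84.1]
wrist_force: [-0.2, -0.8, 0.8]
grip_width: -0.0001
finger_force: 0.0
```

Request:
drive_tool:
  angular:
    - [0,0,0]
    - [0,0,0]
    - [0,0,0]
    - [0,0,0]
    - [0,0,0]
  dp:
    - [0,0,0.002]
    - [0,0,0.002]
    - [0,0,0.002]
    - [0,0,0.002]
    - [0,0,0.001]
  grip: [0,0,0,0,0]

```text
t: 33.98
eef_pos: [0.6219, 0.2529, 0.0761]
tcp_rot: [179.9, -0.0, 84.1]
wrist_force: [-0.1, 0.1, 4.6]
grip_width: -0.0001
finger_force: 2.4
```

Request:
drive_tool:
  angular:
    - [0,0,0]
    - [0,0,0]
    - [0,0,0]
    - [0,0,0]
    - [0,0,0]
  dp:
    - [0,0,0.001]
    - [0,0,0.001]
    - [0,0,0.001]
    - [0,0,0.001]
    - [0,0,0]
  grip: [0,0,0,0,0]

```text
t: 34.4
eef_pos: [0.6219, 0.2529, 0.0721]
tcp_rot: [179.9, -0.0, 84.1]
wrist_force: [-1.4, -0.3, 8.0]
grip_width: -0.0001
finger_force: 4.6
```

Request:
drive_tool:
  angular:
    - [0,0,0]
    - [0,0,0]
    - [0,0,0]
    - [0,0,0]
    - [0,0,0]
  dp:
    - [0,0,0.001]
    - [0,0,0]
    - [0,0,0]
    - [0,0,0]
    - [0,0,0]
  grip: [0,0,0,0,0]

```text
t: 34.82
eef_pos: [0.622, 0.2529, 0.0721]
tcp_rot: [179.9, -0.1, 84.1]
wrist_force: [-3.6, -0.4, 15.1]
grip_width: -0.0
finger_force: 7.8
```

Request:
drive_tool:
  angular:
    - [0,0,0]
    - [0,0,0]
    - [0,0,0]
    - [0,0,0]
    - [0,0,0]
  dp:
    - [0,0,-0.02]
    - [0,0,-0.03]
    - [0,0,-0.04]
    - [0,0,-0.03]
    - [0,0,0]
  grip: [0,0,0,0,0]

```text
t: 35.23
eef_pos: [0.6244, 0.2529, 0.1963]
tcp_rot: [179.6, -0.2, 84.1]
wrist_force: [0.7, -0.1, 0.3]
grip_width: 0.0001
finger_force: 0.0
```

Request:
drive_tool:
  angular:
    - [0,0,0]
    - [0,0,0]
    - [0,0,0]
    - [0,0,0]
    - [0,0,0]
  dp:
    - [-0.035,0,0]
    - [-0.035,0,0]
    - [-0.035,0,0]
    - [-0.035,0,0]
    - [0,0,0]
  grip: [0,0,0,0,0]

```text
t: 35.65
eef_pos: [0.6052, 0.1043, 0.1905]
tcp_rot: [-180.0, 0.2, 83.4]
wrist_force: [0.0, -0.9, 0.3]
grip_width: -0.0001
finger_force: 0.0
```

Run:
```python
from rk import *
snap('wrist','w8');snap('scene','scene8')
i=cv2.imread('pics/w8.png')
for X in(wk(.02,0,.093),wk(.02,-.106,.072),wk(-.045,0,.044),wk(-.045,-.076,.044)): cv2.circle(i,tuple(int(v) for v in proj('w8',X)),1,(0,0,255),-1)
u=cv2.resize(cv2.imread('pics/scene8.png')[155:245,365:460],None,fx=2.4,fy=2.4)
o=np.zeros((420,795,3),np.uint8);o[:,:560]=i;o[:216,565:565+228]=u;cv2.imwrite('pics/v8.png',o)
```

```text
(no output)
```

View pics/v8.png

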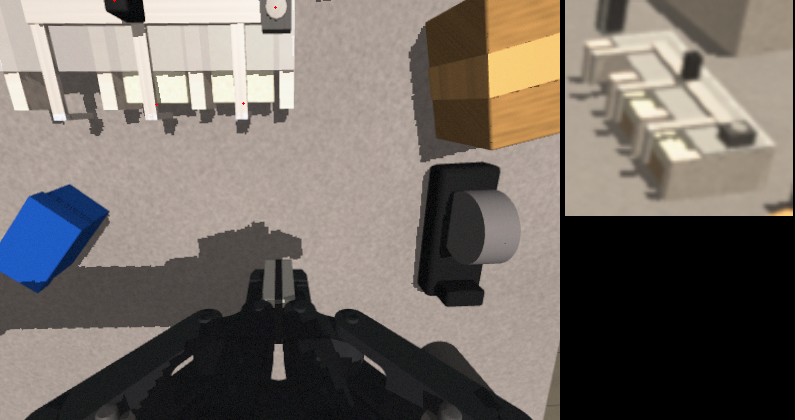

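Both boxes are home, with their fronts at row 103 on the marks. The tabs stand across bays 2 and 3, the plunger is down, and the arm is clear.

```bash
python3 -c "
from rig import ctrl
print(ctrl.finish_job())"
```

```text
the job is handed in; nothing more can be done
None
```

I handed the job in at about 36 s of the 210 s allowed: both boxes present have their lids pressed home and are fully in bays 2 and 3, the bar is locked, and the plunger is down. The hand-in call returned no verdict.

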